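# Feel out the sound push-button and fit it

## Robot

A 6-joint arm with a two-finger parallel gripper is mounted at the origin on a cart in front of the work surface, level with it; the furniture and walls round the work are solid. World frame = base frame: x ahead of the robot, y to its left, z up, the work surface at z = 0. Lengths are in m, angles in rad, forces in N, time in s.
With the tool pointing down it reaches from about 0.275 to 0.875 m from the base axis. Payload 12.5 kg.
Tool frame: the origin (TCP) lies at the very end of the fingers, on their centre line; the grasp point (between the pads) lies 19 mm behind it; z points along the fingers, y is the line along which they close (so a half turn about z gives the same grasp; the last joint's range is limited). The gripper opens to 85 mm and grips with 20 to 120 N. Pads are 22 mm wide; open, the fingers measure 114 mm over their backs; the gripper's body (76 mm by 85 mm) begins 54 mm behind the grasp point. The pads swing forward as they close: fully open they stand 13 mm farther back than shut.
Start: joints at [1.114, 0.351, 1.652, -0, 1.139, -0.085], TCP at [0.2, 0.512, 0.231] pointing down, gripper open.
Joint ranges: [-2.75, 2.75], [-0.79, 2.1], [0.01, 2.65], [-1.57, 4.71], [0.07, 3.14], [-2.87, 2.87]. Speed limits (rad/s): [2.22, 2.22, 2.79, 3.14, 3.14, 3.14].

## Interface

Orientations are given as a unit quaternion [w, x, y, z].
In Python, from bench import state, viewer, ticket gives the robot as it stands.
- The arm moves only by the shell command python3 -m pendant 'ROWS' [FORCE]. ROWS is JSON, a list that holds one entry, the list of rows, each a list of 5 numbers: the closure, from 0 (fully open) to 1 (shut), then the shift along the world's x, y, z in m, then the turn about the world's z in rad. In form: [[[gripper, tx, ty, tz, turn], ...]]. A call has 1 to 8 rows; each row is the pose to reach, as a shift and turn from the pose commanded when the call began; what a row does not reach only later rows make up. A row lasts 1/10 s, in which the tool goes at most 50 mm and 8.59 degrees, less where a joint would pass 70% of its speed; a pose out of reach is approached as far as the arm can. A call with a gripper value outside its range is refused whole. The fingers move at their own pace and stop on an object; FORCE is the grip in N (left out, the last holds). Time passes only in rows, so rows that repeat a pose let the fingers close. It gives the time, the measured TCP pose, the force, the opening and the grip force at its end, in the units of the state.
- state(): the state, without advancing time (a new reading comes with each control period).
- viewer.snapshot(name): name is "scene" or "top" or "wrist"; returns the picture (420x560x3 uint8, blue, green, red); there is no depth.
- viewer.camera_params(name): a dict with "fovy" (degrees; the focal length in pixels is half the picture's height over the tangent of half this angle, whatever the lens; pixels are square), "cx", "cy" (the principal point, pixels), "view" (4x4, takes a point from world to camera coordinates); the wrist camera has in their place "tool_from_camera" (4x4, takes a point from camera to tool coordinates, whose origin is the TCP and whose axes are the flange's). Camera axes: x right, y down, z forward; pixel columns grow to the right and rows downward; lengths in m; the calibration is good to about 2 mm. The wrist camera is an equidistant fisheye: a pixel r from the principal point sees the ray r / f radians off the axis. A picture is of the moment at which its call begins: read the wrist's pose just before it. camera_params takes no time and is no camera call.
- ticket.sign_off(): hands the job in; it is judged then, once.
The state is a dict: "clock": time; "joints": joint angles; "qd": joint speeds; "joint_torque": joint torques, N m; "tcp_pos": TCP position; "ee_rot": TCP orientation; "wrist_force": force on the tool from outside, world axes, zero at the start; "torque": the same for the moment, N m; "gripper_width": finger opening in m; "finger_force": force on a finger pad.
Only numpy, scipy, OpenCV 4.12 (cv2) and the standard library are available. Lean on these libraries where they do the work, as an engineer would, in place of code of your own. Each camera call takes 0.05 s, during which the arm holds its last target. There are 200 camera calls.

## Task

One of the three push-button switches in the rack still snaps when pressed; the other two have gone soft. Try them in turn from left to right as you face them, pushing each key well past half its travel (at least 4 mm) but never harder than about 12 N, and let each come up again. Then take the switch that snapped and seat it fully home in the empty opening of the control box; leave the two soft ones in their rack pockets and do not disturb the things lying around.

Things in the scene. Friction and masses are not known exactly. Their poses are not given: they have to be found in the camera images.
- rack: Fixed aluminium block 70 x 190 x 24 mm high (dark 6 mm foot rim, 3 mm wider all round), origin at the centre of its underside on the bench; its long side and row of pockets run along its y axis. Three square pockets 27 x 27 mm, 20 mm deep, 60 mm apart, each holding one switch.
- control_box: Fixed grey control box 110 x 130 x 45 mm high, origin at the centre of its underside; a small white lamp dome (12 mm high) stands 55 mm to +y from the opening.
- control_box_hole0 (a point): Centre of the mouth of the box's empty square opening, in the top face 45 mm above the bench: 27 x 27 mm with a 1 mm chamfer, free for 16.5 mm below the mouth, where a small sensing pin stands, and 26 mm deep beside it; axes along the box's x and y, which are the sides of the opening.
- box_pin (a joint): Brass sensing pin at the bottom of the box's opening, 0 when up; it goes down about 0.0025 m only when a working switch (one that snaps) is fully seated over it (a fraction of a newton), and stays up under a soft one.
- rack_hole0 (a point): Centre of the mouth of the left pocket (as seen from the robot; +y end of the rack), in the rack's top face 24 mm above the bench.
- rack_hole1 (a point): Centre of the mouth of the middle pocket (as seen from the robot; centre of the rack), in the rack's top face 24 mm above the bench.
- rack_hole2 (a point): Centre of the mouth of the right pocket (as seen from the robot; -y end of the rack), in the rack's top face 24 mm above the bench.
- switch_a_grip (a point): Centre of the black square head of switch_a, 32 x 32 x 16 mm high. The three switches look alike (80 to 150 g) and may stand in any pocket. The head's underside, 8 mm below this point, rests on the rack; below it a 24 x 24 mm plug reaches 15 mm down, its lowest 5 mm only 21 mm square, with a 10 mm brass terminal block to 19 mm under it. Axes along the sides of the head, z up out of the key; any quarter turn is as good.
- switch_a_top (a point): Centre of the top face of the round grey key of switch_a: 16 mm diameter, 19 mm above the head's centre (11 mm above the head's top) at rest; it moves down with the key.
- switch_a_key (a joint): How far the key of switch_a is pressed, 0 at rest to 0.0055 m at its hard stop; it springs back when let go. All three start with 0.6 N. The sound switch rises to a peak of about 5 N at about 2 mm, then snaps: the force falls steadily, to under 3 N from 4.5 mm on, until the hard stop. A soft switch may rise evenly (to about 7 N at the stop) or level off near 4 to 5 N from 3 mm on, but its force never falls as it goes down.
- switch_b_grip (a point): Centre of the black square head of switch_b, 32 x 32 x 16 mm high. The three switches look alike (80 to 150 g) and may stand in any pocket. The head's underside, 8 mm below this point, rests on the rack; below it a 24 x 24 mm plug reaches 15 mm down, its lowest 5 mm only 21 mm square, with a 10 mm brass terminal block to 19 mm under it. Axes along the sides of the head, z up out of the key; any quarter turn is as good.
- switch_b_top (a point): Centre of the top face of the round grey key of switch_b: 16 mm diameter, 19 mm above the head's centre (11 mm above the head's top) at rest; it moves down with the key.
- switch_b_key (a joint): How far the key of switch_b is pressed, 0 at rest to 0.0055 m at its hard stop; it springs back when let go. All three start with 0.6 N. The sound switch rises to a peak of about 5 N at about 2 mm, then snaps: the force falls steadily, to under 3 N from 4.5 mm on, until the hard stop. A soft switch may rise evenly (to about 7 N at the stop) or level off near 4 to 5 N from 3 mm on, but its force never falls as it goes down.
- switch_c_grip (a point): Centre of the black square head of switch_c, 32 x 32 x 16 mm high. The three switches look alike (80 to 150 g) and may stand in any pocket. The head's underside, 8 mm below this point, rests on the rack; below it a 24 x 24 mm plug reaches 15 mm down, its lowest 5 mm only 21 mm square, with a 10 mm brass terminal block to 19 mm under it. Axes along the sides of the head, z up out of the key; any quarter turn is as good.
- switch_c_top (a point): Centre of the top face of the round grey key of switch_c: 16 mm diameter, 19 mm above the head's centre (11 mm above the head's top) at rest; it moves down with the key.
- switch_c_key (a joint): How far the key of switch_c is pressed, 0 at rest to 0.0055 m at its hard stop; it springs back when let go. All three start with 0.6 N. The sound switch rises to a peak of about 5 N at about 2 mm, then snaps: the force falls steadily, to under 3 N from 4.5 mm on, until the hard stop. A soft switch may rise evenly (to about 7 N at the stop) or level off near 4 to 5 N from 3 mm on, but its force never falls as it goes down.
- marker: White and black felt marker, 130 mm long, 17 mm high, lying behind the rack, along y; origin under its middle. Bystander.
- knob_cap_2: Loose control knob, 23 mm across, 16 mm high, origin under its centre. Bystander.
- block_gauge: Light metal gauge block 60 x 25 x 16 mm with a notch, origin under its centre. Bystander.
- usb_adapter: Black plug-in adapter 30 x 64 x 28 mm, origin under its middle. Bystander.
There are look-alikes about, which are no part of the job. Leave any turquoise look-alike of the part that bears switch_c_grip alone.

How it is judged:
On the way, in this order (a step that is already met when the one before it is completed fails the run):
1. the key of the switch in the left pocket is pushed at least 3.5 mm down (((horizontal distance between rack_hole0 and switch_a_grip below 0.02 m and value of joint switch_a_key above 0.0035 m) or (horizontal distance between rack_hole0 and switch_b_grip below 0.02 m and value of joint switch_b_key above 0.0035 m) or (horizontal distance between rack_hole0 and switch_c_grip below 0.02 m and value of joint switch_c_key above 0.0035 m))), for 0.1 s.
2. the key of the switch in the middle pocket is pushed at least 3.5 mm down (((horizontal distance between rack_hole1 and switch_a_grip below 0.02 m and value of joint switch_a_key above 0.0035 m) or (horizontal distance between rack_hole1 and switch_b_grip below 0.02 m and value of joint switch_b_key above 0.0035 m) or (horizontal distance between rack_hole1 and switch_c_grip below 0.02 m and value of joint switch_c_key above 0.0035 m))), for 0.1 s.
3. the key of the switch in the right pocket is pushed at least 3.5 mm down (((horizontal distance between rack_hole2 and switch_a_grip below 0.02 m and value of joint switch_a_key above 0.0035 m) or (horizontal distance between rack_hole2 and switch_b_grip below 0.02 m and value of joint switch_b_key above 0.0035 m) or (horizontal distance between rack_hole2 and switch_c_grip below 0.02 m and value of joint switch_c_key above 0.0035 m))), for 0.1 s.
At the end, for the whole second after the job is handed in: The snapping switch sits in the box opening (centred within 3 mm, upright within 0.06 rad, head on the box top within 2 mm, sensing pin over 1.5 mm down); the other two stand in the rack (within 4 mm of the row's middle line, heads at most 3 mm raised); all keys are up (value of joint box_pin above 0.0015 m and ((horizontal distance between switch_a_grip and control_box_hole0 below 0.003 m and z of switch_a_grip in the frame of control_box_hole0 between 0.006 and 0.01 m and angle between switch_a_grip's own z axis and vertical below 0.06 rad and x of switch_b_grip in the frame of rack between -0.004 and 0.004 m and z of each of switch_b_grip, switch_c_grip in the frame of rack below 0.035 m and x of switch_c_grip in the frame of rack between -0.004 and 0.004 m) or (horizontal distance between switch_b_grip and control_box_hole0 below 0.003 m and z of switch_b_grip in the frame of control_box_hole0 between 0.006 and 0.01 m and angle between switch_b_grip's own z axis and vertical below 0.06 rad and x of switch_a_grip in the frame of rack between -0.004 and 0.004 m and z of each of switch_a_grip, switch_c_grip in the frame of rack below 0.035 m and x of switch_c_grip in the frame of rack between -0.004 and 0.004 m) or (horizontal distance between switch_c_grip and control_box_hole0 below 0.003 m and z of switch_c_grip in the frame of control_box_hole0 between 0.006 and 0.01 m and angle between switch_c_grip's own z axis and vertical below 0.06 rad and x of switch_a_grip in the frame of rack between -0.004 and 0.004 m and z of each of switch_a_grip, switch_b_grip in the frame of rack below 0.035 m and x of switch_b_grip in the frame of rack between -0.004 and 0.004 m)) and value of joint each of switch_a_key, switch_b_key, switch_c_key below 0.001 m); the robot touches nothing.
It fails at once if a key is loaded with more than 15 N (contact force between anything else and switch_a_key above 15 N or contact force between anything else and switch_b_key above 15 N or contact force between anything else and switch_c_key above 15 N).
It fails at once if the marker, knob, gauge block or adapter is pushed more than 25 mm (distance of any of marker, knob_cap_2, block_gauge, usb_adapter from where it was at the start of the episode above 0.025 m).
It also fails if it takes over 70 s, if anything falls off the work surface, if the arm or the gripper's body presses on something with over 40 N, if the wrist force passes 120 N, or if a joint passes its speed limit or range.

## Working session

There is one attempt and no reset: what is moved stays moved. The work goes in short steps, Python scripts to look and compute and a shell command to move; the robot and the scene stay as the last step left them, time stands still between calls to the robot, and variables do not carry over. Pictures are saved under pics/ and viewed, at most 10 in all, crops included, and the job is handed in when it is done.

```bash
mkdir -p pics
python3 - <<'E'
from bench import state, viewer
import cv2
s=state();print(s)
for n in("scene","top"):
    cv2.imwrite(f"pics/{n}0.png",viewer.snapshot(n));print(n,viewer.camera_params(n))
print(viewer.camera_params("wrist"))
E
```

```text
{'clock': 0.0, 'joints': array([ 1.11443372e+00,  3.51244971e-01,  1.65242481e+00, -9.55374717e-06,
        1.13909004e+00, -8.45790531e-02]), 'qd': array([ 1.26246292e-03,  1.29835845e-05,  2.56760641e-04, -4.41214845e-04,
        1.54393453e-03, -1.68609489e-03]), 'joint_torque': array([-6.87938973e-04, -5.06101871e+01, -2.91392899e+01, -6.66194319e-05,
        4.57677495e-03, -2.40288676e-05]), 'tcp_pos': array([0.19962488, 0.51214087, 0.23075336]), 'ee_rot': array([-1.51744722e-04,  1.84821021e-01,  9.82772023e-01, -5.63524958e-04]), 'wrist_force': array([ 0.45874183, -0.05974811, -1.55744152]), 'torque': array([-0.03082561,  0.00284854,  0.00451784]), 'finger_force': 0.0, 'gripper_width': 0.0853534458688803}
scene {'fovy': 47.936027470090195, 'cx': 271.1800601990089, 'cy': 210.95444280938463, 'view': array([[ 0.51108699, -0.85932499, -0.01872586, -0.24979366],
       [-0.37062951, -0.20067204, -0.90684315,  0.26433673],
       [ 0.77551522,  0.47041609, -0.42105207,  0.74726664],
       [ 0.        ,  0.        ,  0.        ,  1.        ]])}
top {'fovy': 47.422332979293344, 'cx': 279.43602995018193, 'cy': 203.5779782977555, 'view': array([[-0.02749715, -0.99954087,  0.01272591,  0.05475989],
       [-0.98442261,  0.02486527, -0.17405125,  0.55291847],
       [ 0.1736549 , -0.01731358, -0.98465436,  1.01521788],
       [ 0.        ,  0.        ,  0.        ,  1.        ]])}
{'fovy': 65.70646984690485, 'cx': 282.4925894645342, 'cy': 207.4564899594452, 'tool_from_camera': array([[-2.94740160e-04, -9.54084034e-01, -2.99538927e-01,
         7.66895801e-02],
       [ 9.99999909e-01, -1.88572327e-04, -3.83343451e-04,
        -4.71236437e-04],
       [ 3.09257114e-04, -2.99539012e-01,  9.54084003e-01,
        -1.42240615e-01],
       [ 0.00000000e+00,  0.00000000e+00,  0.00000000e+00,
         1.00000000e+00]])}
```

```bash
python3 -c "
import cv2
a=cv2.imread('pics/top0.png');cv2.imwrite('pics/top0b.png',cv2.resize(a,(800,600)))"
```

```text
(no output)
```

View pics/top0b.png

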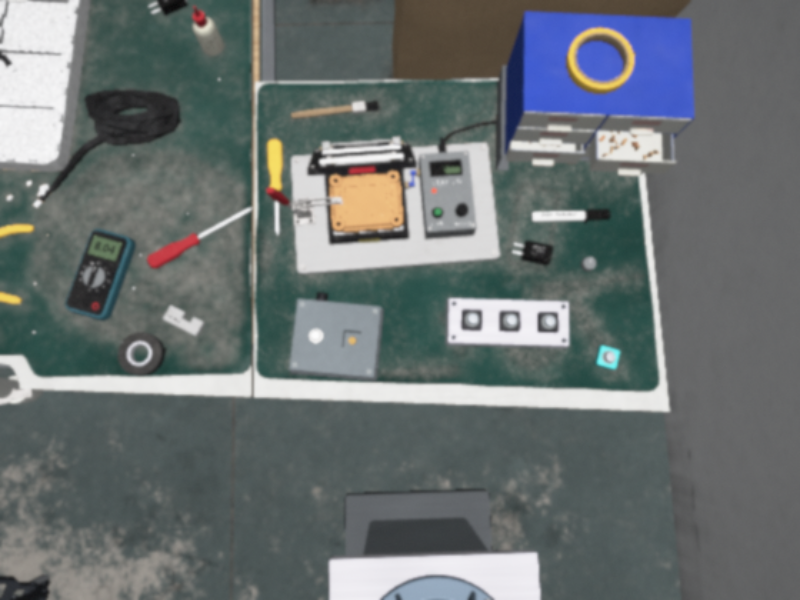

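View pics/scene0.png

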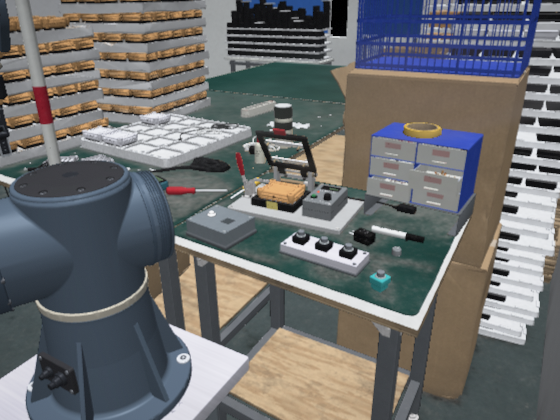

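The top view (enlarged to 800x600) shows the keys at about (472,320), (510,321) and (548,321), and the box opening at about (352,339). The lamp is at (316,336) and the turquoise decoy at (608,357). The adapter, knob and marker lie behind the rack. The scene view agrees with this.

```bash
cat > h.py <<'E'
import numpy as np,cv2
from bench import state,viewer
from scipy.spatial.transform import Rotation as R
def rot(q): return R.from_quat([q[1],q[2],q[3],q[0]]).as_matrix()
def plane(o,d,z): return o+d*(z-o[2])/d[2]
def top(u,v,z):
    p=viewer.camera_params("top");f=210/np.tan(np.radians(p["fovy"]/2))
    V=p["view"];d=V[:3,:3].T@np.array([(u-p["cx"])/f,(v-p["cy"])/f,1]);o=-V[:3,:3].T@V[:3,3]
    return plane(o,d,z)
def wrist(u,v,z,tp,q):
    p=viewer.camera_params("wrist");f=210/np.tan(np.radians(p["fovy"]/2))
    x,y=u-p["cx"],v-p["cy"];r=np.hypot(x,y)+1e-9;t=r/f
    d=np.array([x/r*np.sin(t),y/r*np.sin(t),np.cos(t)])
    T=p["tool_from_camera"];M=rot(q)
    return plane(tp+M@T[:3,3],M@T[:3,:3]@d,z)
E
python3 - <<'E'
from h import *
for n,u,v,z in [("k0",472,320,.051),("k1",510,321,.051),("k2",548,321,.051),("hole",352,339,.045),("lamp",316,336,.057),("adapter",538,253,.02),("knob",590,263,.016),("mk",570,215,.017)]+[("rc",a,b,.024) for a,b in [(448,299),(569,301),(569,346),(448,346)]]+[("bc",a,b,.045) for a,b in [(297,301),(383,306),(378,379),(290,374)]]:
    print(n,top(u*.7,v*.7,z).round(4))
s=state();M=rot(s["ee_rot"]);print(M.round(3))
E
```

```text
k0 [ 0.5051 -0.0709  0.051 ]
k1 [ 0.5021 -0.1295  0.051 ]
k2 [ 0.5005 -0.1883  0.051 ]
hole [0.4812 0.1149 0.045 ]
lamp [0.486  0.1689 0.057 ]
adapter [ 0.6156 -0.1867  0.02  ]
knob [ 0.5978 -0.2711  0.016 ]
mk [ 0.6789 -0.244   0.017 ]
rc [ 0.5433 -0.0375  0.024 ]
rc [ 0.5351 -0.2304  0.024 ]
rc [ 0.4634 -0.2253  0.024 ]
rc [ 0.4685 -0.0345  0.024 ]
bc [0.5427 0.1993 0.045 ]
bc [0.5314 0.0659 0.045 ]
bc [0.419  0.0762 0.045 ]
bc [0.4301 0.2102 0.045 ]
[[-0.932  0.363 -0.   ]
 [ 0.363  0.932 -0.001]
 [ 0.    -0.001 -1.   ]]
```

```bash
python3 -m pendant '[[[1,0.3,-0.58,-0.08,-1.236],[1,0.3,-0.58,-0.08,-1.236],[1,0.3,-0.58,-0.08,-1.236],[1,0.3,-0.58,-0.08,-1.236],[1,0.3,-0.58,-0.08,-1.236],[1,0.3,-0.58,-0.08,-1.236],[1,0.3,-0.58,-0.08,-1.236],[1,0.3,-0.58,-0.08,-1.236]]]' 20
```

```text
clock: 0.9
tcp_pos: [0.3826, 0.1579, 0.1825]
ee_rot: [0.0, 0.71, 0.705, 0.0]
wrist_force: [1.1, 0.8, 0.3]
gripper_width: 0.0001
finger_force: 0.0
```

```bash
python3 -m pendant '[[[1,0.117,-0.225,-0.033,-0.02],[1,0.117,-0.225,-0.033,-0.02],[1,0.117,-0.225,-0.033,-0.02],[1,0.117,-0.225,-0.033,-0.02],[1,0.117,-0.225,-0.033,-0.02],[1,0.117,-0.225,-0.033,-0.02],[1,0.117,-0.225,-0.033,-0.02],[1,0.117,-0.225,-0.033,-0.02]]]'
python3 - <<'E'
from h import *
s=state();print(s["tcp_pos"],s["ee_rot"],s["wrist_force"],s["joints"].round(2))
cv2.imwrite("pics/w1.png",cv2.resize(viewer.snapshot("wrist"),(800,600),interpolation=cv2.INTER_CUBIC))
E
```

```text
clock: 1.7
tcp_pos: [0.4986, -0.0644, 0.1495]
ee_rot: [-0.0, 0.714, 0.7, -0.0]
wrist_force: [-0.1, 0.6, 0.2]
gripper_width: 0.0001
finger_force: 0.0
[ 0.49858257 -0.06439414  0.1495086 ] [-4.27588498e-04  7.14380193e-01  6.99757619e-01 -1.75213780e-04] [-0.13263796  0.5847769   0.22474307] [-0.22  0.37  1.85  0.    0.92 -0.2 ]
```

View pics/w1.png

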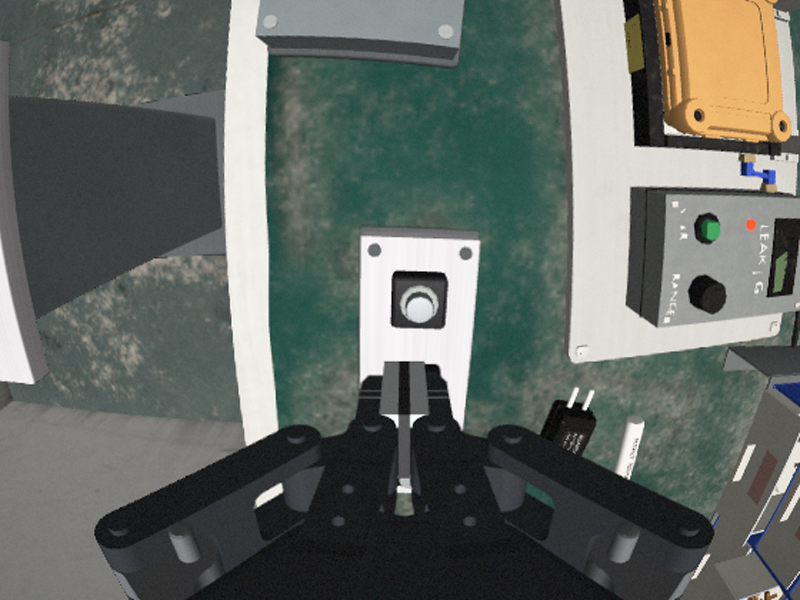

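The wrist view shows the left switch with its key top at about (420,305). The head corners are about (393,271), (446,272), (446,327) and (392,327), and the rack corners are (360,236) and (480,237).

Run:
```python
from h import *
s=state();tp=s["tcp_pos"];q=s["ee_rot"]
for n,u,v,z in [("key",420,306,.051),("h",393,271,.04),("h",446,272,.04),("h",446,327,.04),("h",392,327,.04),("rc",360,236,.024),("rc",480,237,.024),("boxc",257,36,.045),("boxc",458,52,.045)]:
    print(n,wrist(u*.7,v*.7,z,tp,q).round(4))
M=rot(q);print(np.arctan2(M[1,1],M[0,1]))
```

```text
key [ 0.5071 -0.0693  0.051 ]
h [ 0.4926 -0.0521  0.04  ]
h [ 0.5223 -0.0532  0.04  ]
h [ 0.5225 -0.0863  0.04  ]
h [ 0.4911 -0.0856  0.04  ]
rc [ 0.4733 -0.0345  0.024 ]
rc [ 0.5438 -0.0363  0.024 ]
boxc [0.4222 0.0831 0.045 ]
boxc [0.5293 0.0677 0.045 ]
-0.019975218005986967
```

```bash
python3 -m pendant '[[[1,0.0085,-0.005,-0.04,-0.015],[1,0.0085,-0.005,-0.08,-0.015],[1,0.0085,-0.005,-0.093,-0.015],[1,0.0085,-0.005,-0.093,-0.015],[1,0.0085,-0.005,-0.093,-0.015],[1,0.0085,-0.005,-0.093,-0.015]]]'
for i in 1 2 3 4; do :; done
python3 -m pendant '[[[1,0,0,-0.002,0],[1,0,0,-0.002,0],[1,0,0,-0.002,0]]]'
python3 -m pendant '[[[1,0,0,-0.001,0],[1,0,0,-0.001,0],[1,0,0,-0.001,0]]]'
python3 -m pendant '[[[1,0,0,-0.001,0],[1,0,0,-0.001,0],[1,0,0,-0.001,0]]]'
python3 -m pendant '[[[1,0,0,-0.001,0],[1,0,0,-0.001,0],[1,0,0,-0.001,0]]]'
```

```text
clock: 2.35
tcp_pos: [0.5086, -0.0702, 0.0584]
ee_rot: [0.001, 0.72, 0.694, 0.001]
wrist_force: [-0.2, 0.2, 0.5]
gripper_width: -0.0
finger_force: 0.0
clock: 2.65
tcp_pos: [0.5078, -0.0703, 0.055]
ee_rot: [0.0, 0.72, 0.694, 0.0]
wrist_force: [0.0, 0.3, 0.6]
gripper_width: -0.0001
finger_force: 0.0
clock: 2.95
tcp_pos: [0.5076, -0.0702, 0.0536]
ee_rot: [-0.0, 0.72, 0.694, -0.0]
wrist_force: [0.2, -0.2, -0.4]
gripper_width: -0.0004
finger_force: 0.0
clock: 3.25
tcp_pos: [0.5077, -0.0702, 0.0526]
ee_rot: [-0.0, 0.72, 0.694, -0.0]
wrist_force: [0.4, -0.0, 0.5]
gripper_width: -0.0002
finger_force: 0.0
clock: 3.55
tcp_pos: [0.5078, -0.0702, 0.0517]
ee_rot: [0.0, 0.72, 0.694, 0.0]
wrist_force: [0.0, 0.9, 1.5]
gripper_width: 0.0002
finger_force: 0.9
```

```bash
cat > f.sh <<'E'
grep -E "tcp_pos|wrist_force" | sed 's/.*\[//' | tr '\n' ' '; echo
E
for_=1
python3 -m pendant '[[[1,0,0,-0.0005,0],[1,0,0,-0.0005,0]]]'|sh f.sh
python3 -m pendant '[[[1,0,0,-0.0005,0],[1,0,0,-0.0005,0]]]'|sh f.sh
python3 -m pendant '[[[1,0,0,-0.0005,0],[1,0,0,-0.0005,0]]]'|sh f.sh
python3 -m pendant '[[[1,0,0,-0.0005,0],[1,0,0,-0.0005,0]]]'|sh f.sh
python3 -m pendant '[[[1,0,0,-0.0005,0],[1,0,0,-0.0005,0]]]'|sh f.sh
python3 -m pendant '[[[1,0,0,-0.0005,0],[1,0,0,-0.0005,0]]]'|sh f.sh
python3 -m pendant '[[[1,0,0,-0.0005,0],[1,0,0,-0.0005,0]]]'|sh f.sh
```

```text
0.5078, -0.0703, 0.0512] -0.1, -0.7, 4.6] 
0.5078, -0.0703, 0.0507] -0.5, -0.2, 4.9] 
0.5077, -0.0702, 0.0502] 0.3, 0.7, 4.9] 
0.5077, -0.0702, 0.0496] 0.4, 0.6, 5.0] 
0.5077, -0.0702, 0.0491] -0.3, 0.3, 3.6] 
0.5076, -0.0702, 0.0486] 0.3, -0.1, 3.5] 
0.5076, -0.0702, 0.048] 0.4, -0.4, 3.5]
```

```bash
python3 -m pendant '[[[1,0,0,-0.0005,0],[1,0,0,-0.0005,0]]]'|sh f.sh
python3 -m pendant '[[[1,0,0,-0.0005,0],[1,0,0,-0.0005,0]]]'|sh f.sh
python3 -m pendant '[[[1,0,0,-0.0003,0],[1,0,0,-0.0003,0]]]'|sh f.sh
```

```text
0.5076, -0.0702, 0.0475] -0.2, -0.8, 3.8] 
0.5076, -0.0702, 0.047] -0.2, -0.2, 2.0] 
0.5076, -0.0702, 0.0468] -0.0, -0.4, 0.8]
```

```bash
python3 -m pendant '[[[1,0,0,0.015,0],[1,-0.001,-0.03,0.02,0],[1,-0.002,-0.06,0.02,0],[1,-0.002,-0.06,0.008,0],[1,-0.002,-0.06,0.0062,0],[1,-0.002,-0.06,0.0062,0],[1,-0.002,-0.06,0.0062,0]]]'|sh f.sh
python3 -m pendant '[[[1,0,0,-0.001,0],[1,0,0,-0.001,0]]]'|sh f.sh
python3 -m pendant '[[[1,0,0,-0.0007,0],[1,0,0,-0.0007,0]]]'|sh f.sh
python3 -m pendant '[[[1,0,0,-0.0005,0],[1,0,0,-0.0005,0]]]'|sh f.sh
python3 -m pendant '[[[1,0,0,-0.0005,0],[1,0,0,-0.0005,0]]]'|sh f.sh
python3 -m pendant '[[[1,0,0,-0.0005,0],[1,0,0,-0.0005,0]]]'|sh f.sh
python3 -m pendant '[[[1,0,0,-0.0005,0],[1,0,0,-0.0005,0]]]'|sh f.sh
python3 -m pendant '[[[1,0,0,-0.0005,0],[1,0,0,-0.0005,0]]]'|sh f.sh
```

```text
0.5056, -0.1294, 0.0529] 0.4, 0.7, 0.3] 
0.5058, -0.1298, 0.0521] 0.4, 0.5, -0.7] 
0.5057, -0.1301, 0.0513] -0.5, 0.7, -0.1] 
0.5057, -0.1302, 0.0509] 0.5, 0.6, 0.5] 
0.5057, -0.1302, 0.0504] 0.0, 0.3, 2.0] 
0.5057, -0.1302, 0.0499] 0.4, 1.3, 1.4] 
0.5058, -0.1303, 0.0494] -1.1, 0.4, 2.0] 
0.5057, -0.1302, 0.0489] 0.9, -0.4, 2.4]
```

```bash
python3 -m pendant '[[[1,0,0,-0.0005,0],[1,0,0,-0.0005,0]]]'|sh f.sh
python3 -m pendant '[[[1,0,0,-0.0005,0],[1,0,0,-0.0005,0]]]'|sh f.sh
python3 -m pendant '[[[1,0,0,-0.0005,0],[1,0,0,-0.0005,0]]]'|sh f.sh
python3 -m pendant '[[[1,0,0,-0.0005,0],[1,0,0,-0.0005,0]]]'|sh f.sh
python3 -m pendant '[[[1,0,0,-0.0005,0],[1,0,0,-0.0005,0]]]'|sh f.sh
```

```text
0.5058, -0.1303, 0.0484] 0.3, 0.9, 3.2] 
0.5057, -0.1302, 0.0479] -0.5, 0.9, 3.6] 
0.5057, -0.1302, 0.0474] -0.1, 0.7, 3.4] 
0.5058, -0.1302, 0.0469] -0.4, 0.6, 4.9] 
0.5057, -0.1302, 0.0464] -0.2, 1.4, 5.4]
```

```bash
python3 -m pendant '[[[1,0,0,-0.0005,0],[1,0,0,-0.0005,0]]]'|sh f.sh
python3 -m pendant '[[[1,0,0,0.015,0],[1,-0.001,-0.03,0.02,0],[1,-0.002,-0.06,0.02,0],[1,-0.002,-0.06,0.008,0],[1,-0.002,-0.06,0.0063,0],[1,-0.002,-0.06,0.0063,0],[1,-0.002,-0.06,0.0063,0]]]'|sh f.sh
python3 -m pendant '[[[1,0,0,-0.001,0],[1,0,0,-0.001,0]]]'|sh f.sh
python3 -m pendant '[[[1,0,0,-0.0007,0],[1,0,0,-0.0007,0]]]'|sh f.sh
python3 -m pendant '[[[1,0,0,-0.0005,0],[1,0,0,-0.0005,0]]]'|sh f.sh
python3 -m pendant '[[[1,0,0,-0.0005,0],[1,0,0,-0.0005,0]]]'|sh f.sh
python3 -m pendant '[[[1,0,0,-0.0005,0],[1,0,0,-0.0005,0]]]'|sh f.sh
python3 -m pendant '[[[1,0,0,-0.0005,0],[1,0,0,-0.0005,0]]]'|sh f.sh
python3 -m pendant '[[[1,0,0,-0.0005,0],[1,0,0,-0.0005,0]]]'|sh f.sh
```

```text
0.5058, -0.1303, 0.0459] -0.4, 1.5, 6.0] 
0.5036, -0.1894, 0.052] 0.0, 0.1, 0.5] 
0.5038, -0.1898, 0.0512] -0.5, 0.6, -0.1] 
0.5038, -0.1901, 0.0506] -0.3, 1.0, 1.4] 
0.5038, -0.1902, 0.05] 0.4, 2.2, 1.4] 
0.5038, -0.1902, 0.0495] 0.6, 1.2, 3.4] 
0.5037, -0.1902, 0.049] -0.2, 3.0, 3.0] 
0.5037, -0.1902, 0.0485] 1.6, 3.6, 4.4] 
0.5037, -0.1902, 0.048] 1.3, 3.7, 4.1]
```

```bash
python3 -m pendant '[[[1,0,0,-0.0005,0],[1,0,0,-0.0005,0]]]'|sh f.sh
python3 -m pendant '[[[1,0,0,-0.0005,0],[1,0,0,-0.0005,0]]]'|sh f.sh
python3 -m pendant '[[[1,0,0,-0.0005,0],[1,0,0,-0.0005,0]]]'|sh f.sh
```

```text
0.5037, -0.1902, 0.0474] -0.0, 3.7, 4.3] 
0.5037, -0.1902, 0.0469] 1.6, 3.2, 5.3] 
0.5037, -0.1902, 0.0464] 0.9, 3.4, 4.3]
```

Run:
```python
from h import *
s=state();print(s["wrist_force"],s["torque"],s["finger_force"],s["clock"])
a=viewer.snapshot("wrist");cv2.imwrite("pics/w2.png",cv2.resize(a[100:310,140:420],(800,600),interpolation=cv2.INTER_CUBIC))
```

```text
[0.87124518 3.40072041 4.27492999] [ 0.6438248  -0.21875661  0.00246958] 2.2421469166874886 11.55
```

View pics/w2.png

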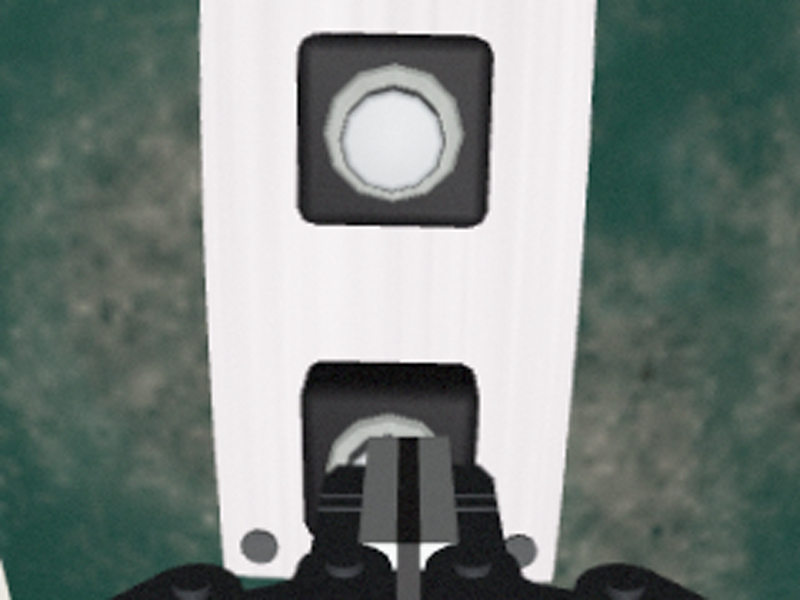

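```bash
python3 -m pendant '[[[1,0,0,0.02,0],[0.4,0.001,0.03,0.05,0],[0.4,0.002,0.075,0.05,0],[0.4,0.0035,0.121,0.05,0],[0.4,0.0035,0.121,0.05,0],[0.4,0.0035,0.121,0.05,0],[0.4,0.0035,0.121,0.02,0],[0.4,0.0035,0.121,0.02,0]]]' 30
python3 - <<'E'
from h import *
s=state();tp=s["tcp_pos"];q=s["ee_rot"];print(tp,q,s["gripper_width"])
a=viewer.snapshot("wrist");cv2.imwrite("pics/w3.png",cv2.resize(a[100:310,140:420],(800,600),interpolation=cv2.INTER_CUBIC))
E
```

```text
clock: 12.4
tcp_pos: [0.5054, -0.07, 0.064]
ee_rot: [-0.002, 0.72, 0.694, -0.001]
wrist_force: [-0.2, 0.4, 0.4]
gripper_width: 0.0515
finger_force: 0.0
[ 0.5054091  -0.07004994  0.06396629] [-0.00191335  0.72009426  0.69387209 -0.00145292] 0.051514656890388685
```

View pics/w3.png

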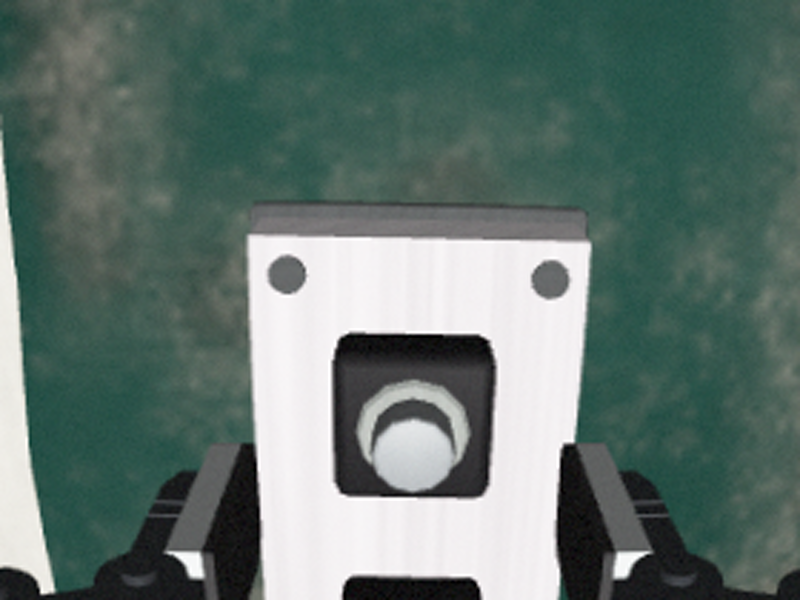

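The left switch is centred between the fingers and square to them. Its key top is at about (412,456) in the crop. I'll check this position quickly before descending.

```bash
python3 - <<'E'
from h import *
s=state();tp=s["tcp_pos"];q=s["ee_rot"];print(tp)
for u,v,z in [(412,456,.051),(335,335,.04),(494,337,.04),(488,496,.04),(337,494,.04)]: print(wrist(140+u*.35,100+v*.35,z,tp,q).round(4))
E
python3 -m pendant '[[[0.4,0,0,-0.02,0],[0.4,0,0,-0.036,0],[0.4,0,0,-0.04,0],[0.4,0,0,-0.04,0],[0.4,0,0,-0.04,0],[0.4,0,0,-0.04,0]]]'
```

```text
[ 0.50613114 -0.07016796  0.06536706]
[ 0.5066 -0.0726  0.051 ]
[ 0.4926 -0.0518  0.04  ]
[ 0.523  -0.0533  0.04  ]
[ 0.5217 -0.088   0.04  ]
[ 0.4907 -0.0864  0.04  ]
clock: 13.05
tcp_pos: [0.5077, -0.0695, 0.0274]
ee_rot: [0.001, 0.72, 0.694, 0.0]
wrist_force: [-0.1, -0.2, 0.6]
gripper_width: 0.0513
finger_force: 0.0
```

```bash
python3 -m pendant '[[[1,0,0,-0.001,0],[1,0,0,-0.001,0],[1,0,0,-0.001,0],[1,0,0,-0.001,0]]]' 40
python3 -m pendant '[[[1,0,0,0.01,0],[1,0,0,0.03,0],[1,0,0,0.06,0],[1,0,0,0.08,0],[1,0,0,0.08,0]]]'
```

```text
clock: 13.45
tcp_pos: [0.5074, -0.0693, 0.026]
ee_rot: [0.0, 0.72, 0.694, 0.0]
wrist_force: [-1.1, -1.3, 4.9]
gripper_width: 0.0313
finger_force: 39.5
clock: 13.95
tcp_pos: [0.5086, -0.0695, 0.1084]
ee_rot: [0.002, 0.72, 0.694, 0.001]
wrist_force: [2.0, 0.3, -0.4]
gripper_width: 0.0309
finger_force: 40.1
```

```bash
python3 -m pendant '[[[1,-0.013,0.05,0.01,-0.025],[1,-0.027,0.1,0.01,-0.05],[1,-0.027,0.1,0.01,-0.05],[1,-0.027,0.1,0.01,-0.05],[1,-0.027,0.1,0.01,-0.05]]]'
python3 - <<'E'
from h import *
s=state();tp=s["tcp_pos"];q=s["ee_rot"];print(tp.tolist(),q.tolist(),s["gripper_width"])
a=viewer.snapshot("wrist");cv2.imwrite("pics/w4o.png",a);cv2.imwrite("pics/w4.png",cv2.resize(a,(800,600),interpolation=cv2.INTER_CUBIC))
E
```

```text
clock: 14.45
tcp_pos: [0.4803, 0.0303, 0.1151]
ee_rot: [-0.0, 0.737, 0.676, -0.0]
wrist_force: [0.0, -0.0, -1.9]
gripper_width: 0.0309
finger_force: 40.1
[0.48029025853213386, 0.030263755401823664, 0.11514631103744126] [-6.468623279054111e-05, 0.7368061810995697, 0.6761040004591895, -0.00016694981165315468] 0.030883879054171174
```

View pics/w4.png

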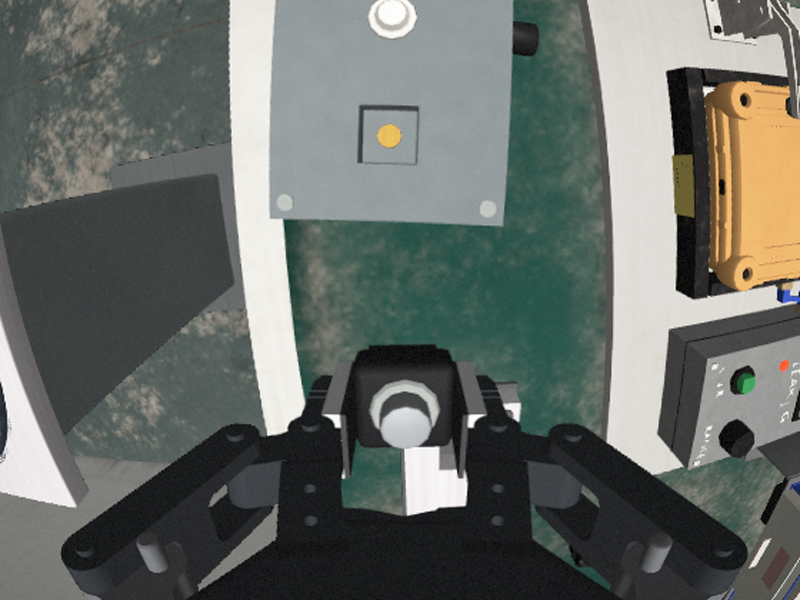

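The opening's corners are at about (359,106), (419,107), (417,165) and (358,163). The box's near corners are (270,218) and (503,226). The held key's top centre is at about (406,426).

Run:
```python
from h import *
tp=np.array([0.48029,0.03026,0.11515]);q=[0,.7368,.6761,0]
P=[wrist(u*.7,v*.7,.045,tp,q) for u,v in [(359,106),(419,107),(417,165),(358,163)]]
print(np.round(P,4),np.mean(P,0).round(4))
for a,b in [(0,1),(3,2),(3,0),(2,1)]:
    d=P[b]-P[a];print(np.hypot(*d[:2]).round(4),np.arctan2(d[1],d[0]).round(3))
B=[wrist(u*.7,v*.7,.045,tp,q) for u,v in [(270,218),(503,226)]];d=B[1]-B[0];print(np.round(B,4),np.arctan2(d[1],d[0]),np.hypot(*d))
print("lamp",wrist(392*.7,14*.7,.057,tp,q))
print("key",wrist(406*.7,426*.7,tp[2]+.025,tp,q))
```

```text
[[0.4686 0.1305 0.045 ]
 [0.4953 0.1275 0.045 ]
 [0.4922 0.1011 0.045 ]
 [0.4657 0.1044 0.045 ]] [0.4805 0.1159 0.045 ]
0.0269 -0.112
0.0267 -0.127
0.0262 1.46
0.0266 1.453Traceback (most recent call last):
  File "<stdin>", line 7, in <module>
TypeError: return arrays must be of ArrayType
```

Run:
```python
from h import *
tp=np.array([0.48029,0.03026,0.11515]);q=[0,.7368,.6761,0]
B=[wrist(u*.7,v*.7,.045,tp,q) for u,v in [(270,218),(503,226)]];d=B[1]-B[0];print(np.round(B,4),np.arctan2(d[1],d[0]),np.linalg.norm(d))
print("lamp",wrist(392*.7,14*.7,.057,tp,q))
print("key",wrist(406*.7,426*.7,tp[2]+.025,tp,q))
```

```text
[[0.4214 0.0837 0.045 ]
 [0.5301 0.07   0.045 ]] -0.1250134031336877 0.10961183247906695
lamp [0.48706589 0.16908546 0.057     ]
key [0.48062729 0.02896806 0.14015   ]
```

```bash
python3 -m pendant '[[[1,0,0.045,0,-0.017],[1,0,0.0865,0,-0.034],[1,0,0.0865,0,-0.034],[1,0,0.0865,-0.02,-0.034],[1,0,0.0865,-0.035,-0.034],[1,0,0.0865,-0.04,-0.034],[1,0,0.0865,-0.04,-0.034],[1,0,0.0865,-0.04,-0.034]]]'
python3 - <<'E'
from h import *
s=state();tp=s["tcp_pos"];q=s["ee_rot"];print(tp.tolist(),q.tolist(),s["gripper_width"])
a=viewer.snapshot("wrist");cv2.imwrite("pics/w5.png",cv2.resize(a[140:350,140:420],(800,600),interpolation=cv2.INTER_CUBIC))
E
```

```text
clock: 15.3
tcp_pos: [0.4807, 0.1167, 0.0759]
ee_rot: [0.0, 0.748, 0.663, 0.0]
wrist_force: [-0.6, 0.1, -1.3]
gripper_width: 0.0312
finger_force: 40.1
[0.480662323823256, 0.11674893617310325, 0.07589352567952425] [0.0001619106424588112, 0.7484897883281452, 0.663146260691278, 0.00021790963254419548] 0.03117204029823791
```

View pics/w5.png

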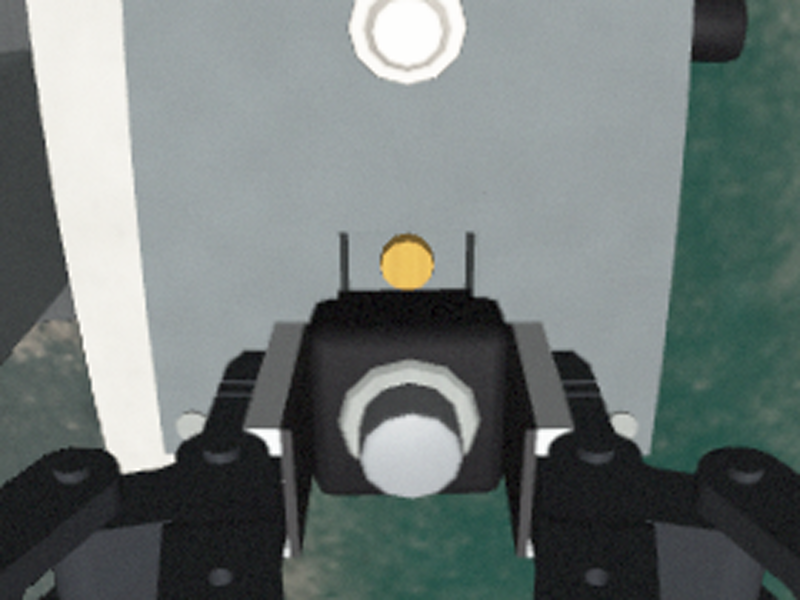

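The box and the head are square to each other. The opening's sides are at columns 340 and 474 (centre 407), which matches the head. Its far edge is at row 233.

Run:
```python
from h import *
tp=np.array([0.480662,0.116749,0.075894]);q=[0.0001619106424588112, 0.7484897883281452, 0.663146260691278, 0.00021790963254419548]
M=rot(q);print("yaw",np.arctan2(M[1,1],M[0,1]))
def loc(u,v,z): return (M.T@(wrist(140+u*.35,140+v*.35,z,tp,q)-tp)).round(4)
print("far L",loc(340,233,.045),"far R",loc(474,233,.045),"key",loc(412,456,tp[2]+.025))
for z in (.012,.014): print("head far edge",loc(330,300,tp[2]+z),loc(490,298,tp[2]+z))
print("head near",loc(325,490,tp[2]+.014),loc(495,490,tp[2]+.014))
```

```text
yaw -0.12076738502063994
far L [ 0.0134 -0.0136  0.0309] far R [0.0133 0.013  0.0309] key [-0.002   0.0005 -0.025 ]
head far edge [ 0.018  -0.0121 -0.012 ] [ 0.0183  0.0125 -0.012 ]
head far edge [ 0.0188 -0.0119 -0.014 ] [ 0.0192  0.0123 -0.014 ]
head near [-0.0164 -0.014  -0.014 ] [-0.0165  0.0145 -0.014 ]
```

```bash
python3 -m pendant '[[[1,0,0,-0.008,0],[1,0,0,-0.014,0],[1,0,0,-0.014,0]]]'|sh f.sh
python3 -m pendant '[[[1,0,0,-0.004,0],[1,0,0,-0.004,0]]]'|sh f.sh
python3 -m pendant '[[[1,0,0,-0.003,0],[1,0,0,-0.003,0]]]'|sh f.sh
python3 -m pendant '[[[1,0,0,-0.002,0],[1,0,0,-0.002,0]]]'|sh f.sh
```

```text
0.4797, 0.1172, 0.0606] 0.1, 0.5, -1.0] 
0.48, 0.1173, 0.057] 0.8, -0.9, -1.5] 
0.48, 0.1173, 0.0542] 0.1, -0.2, -1.3] 
0.4801, 0.1173, 0.0523] -0.9, -0.6, -0.9]
```

```bash
python3 -m pendant '[[[1,0,0,-0.002,0],[1,0,0,-0.002,0]]]'|sh f.sh
python3 -m pendant '[[[1,0,0,-0.0015,0],[1,0,0,-0.0015,0]]]'|sh f.sh
python3 -m pendant '[[[1,0,0,-0.001,0],[1,0,0,-0.001,0]]]'|sh f.sh
python3 -m pendant '[[[1,0,0,-0.0007,0],[1,0,0,-0.0007,0]]]'|sh f.sh
```

```text
0.4801, 0.1173, 0.0502] -0.2, -0.3, -1.5] 
0.4801, 0.1173, 0.0488] -0.1, -0.2, -0.8] 
0.4802, 0.1173, 0.0479] 0.7, 0.4, -1.1] 
0.4802, 0.1173, 0.0472] 0.4, -0.1, -1.8]
```

```bash
python3 -m pendant '[[[1,0,0,-0.0006,0],[1,0,0,-0.0006,0]]]'|sh f.sh
python3 -m pendant '[[[1,0,0,-0.0006,0],[1,0,0,-0.0006,0]]]'|sh f.sh
```

```text
0.4802, 0.1173, 0.0466] 0.2, -0.5, -0.9] 
0.4802, 0.1173, 0.0463] -2.6, 0.2, 3.9]
```

```bash
python3 -m pendant '[[[1,0,0,-0.0004,0],[1,0,0,-0.0004,0]]]'|sh f.sh
python3 -m pendant '[[[0.5,0,0,0.0005,0],[0.5,0,0,0.0005,0],[0.5,0,0,0.0005,0],[0.45,0,0,0.02,0],[0.45,0,0,0.05,0],[0.45,0,-0.03,0.07,0],[0.45,0,-0.06,0.07,0],[0.45,0,-0.06,0.07,0]]]'
python3 - <<'E'
from h import *
s=state();tp=s["tcp_pos"];q=s["ee_rot"];print(tp.tolist(),q.tolist(),s["gripper_width"])
a=viewer.snapshot("wrist");cv2.imwrite("pics/w6.png",cv2.resize(a[0:210,140:420],(800,600),interpolation=cv2.INTER_CUBIC))
E
```

```text
0.4803, 0.1173, 0.0463] -3.4, -0.4, 8.9] 
clock: 18.45
tcp_pos: [0.4804, 0.0551, 0.1162]
ee_rot: [0.0, 0.749, 0.663, 0.0]
wrist_force: [-0.1, 0.2, -0.0]
gripper_width: 0.0469
finger_force: 0.0
[0.4804440643348849, 0.05509947383107444, 0.11619880854400226] [0.0004956492563649608, 0.7489345713501799, 0.6626436976098964, 0.00030362183893556036] 0.04689014370467731
```

View pics/w6.png

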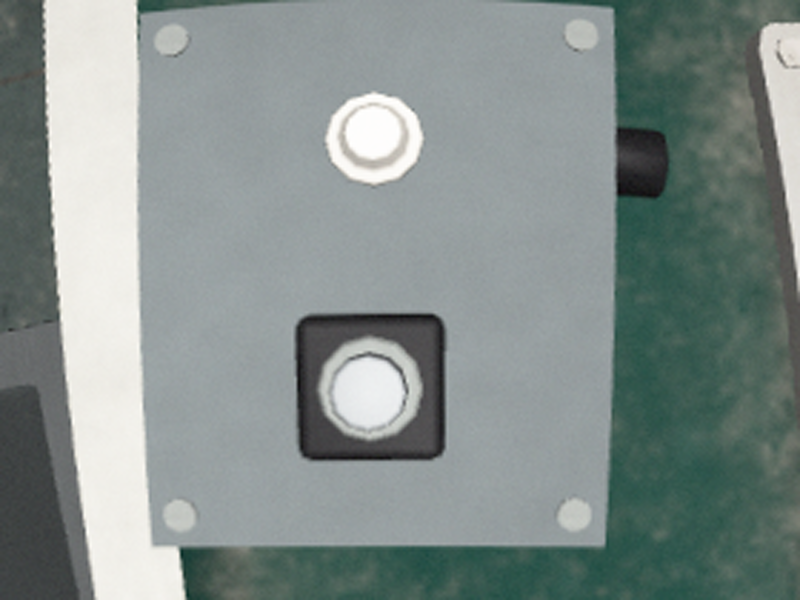

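Run:
```python
from h import *
tp=np.array([0.480444,0.055099,0.116199]);q=[0.0004956,0.7489346,0.6626437,0.0003036]
P=[wrist(140+u*.35,v*.35,.061,tp,q) for u,v in [(297,315),(445,317),(443,459),(299,459)]]
print(np.mean(P,0).round(4),[np.linalg.norm(P[i]-P[i-1]).round(4) for i in range(4)])
print("key",wrist(140+368*.35,390*.35,.072,tp,q).round(4))
```

```text
[0.4799 0.1152 0.061 ] [np.float64(0.031), np.float64(0.0311), np.float64(0.0305), np.float64(0.031)]
key [0.4798 0.1157 0.072 ]
```

```bash
python3 -c "
from bench import ticket
print(ticket.sign_off())"
```

```text
the job is handed in; nothing more can be done
None
```

The left switch was the one that snapped: its force peaked at about 5 N, then fell below 3 N. It now sits in the control box opening; the soft middle and right switches stayed in the rack, and the job is handed in with no verdict returned (I had no direct reading of the sensing pin).

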